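# Make up a tray of three lip-gloss bottles

## Robot

A 6-joint arm with a two-finger parallel gripper is mounted at the origin on the work surface. World frame = base frame: x ahead of the robot, y to its left, z up, the work surface at z = 0. Lengths are in m, angles in rad, forces in N, time in s.
With the tool pointing down it reaches from about 0.325 to 0.925 m from the base axis. Payload 3.1 kg.
Tool frame: the origin (TCP) lies at the very end of the fingers, on their centre line; the grasp point (between the pads) lies 19 mm behind it (ctrl.tcp_to_grasp is the distance from the TCP to the grasp point, in m); z points along the fingers, y is the line along which they close (so a half turn about z gives the same grasp; the last joint's range is limited). The gripper opens to 85 mm and grips with 20 to 120 N. Pads are 22 mm wide; open, the fingers measure 114 mm over their backs; the gripper's body (76 mm by 85 mm) begins 54 mm behind the grasp point. The pads swing forward as they close: fully open they stand 13 mm farther back than shut.
Start: joints at [-1.243, 0.217, 1.613, -0, 1.311, -0.112], TCP at [0.266, -0.566, 0.207] pointing down, gripper open.
Joint ranges: [-2.75, 2.75], [-0.78, 2.1], [0.31, 2.55], [-1.13, 4.27], [0.13, 2.63], [-2.58, 2.58]. Speed limits (rad/s): [2.79, 2.79, 3.14, 3.14, 3.14, 3.14].

## Interface

Orientations are given as [roll, pitch, yaw] about the fixed x, y, z axes, in that order (R = Rz(yaw) Ry(pitch) Rx(roll)).
In Python, from cell import ctrl gives the robot as it stands. The module is installed in compiled form; this text tells all that it offers.
- The arm moves only by the shell command python3 -m handwheel 'ROWS' [OPENING] [FORCE]. ROWS is JSON, a list of rows, each a list of 6 numbers: the shift along the world's x, y, z in mm, then the turn, a rotation vector about the world's x, y, z in rad. In form: [[tx, ty, tz, wx, wy, wz], ...]. A call has 1 to 12 rows; each row shifts and turns the commanded pose from where the row before left it; what a row does not reach is not made up. A row lasts 1/12 s, in which the tool goes at most 41.7 mm and 7.16 degrees, less where a joint would pass 70% of its speed; a pose out of reach is approached as far as the arm can. A call with a gripper value outside its range is refused whole. OPENING is the opening, from -1 (shut) to 1 (fully open), set as the call begins (- or left out, the last holds). The fingers move at their own pace and stop on an object; FORCE is the grip in N (left out, the last holds). Time passes only in rows, so rows that do not move let the fingers close. It gives the time, the measured TCP pose, the force, the opening and the grip force at its end, in the units of the state.
- ctrl.get_obs(): the state, without advancing time (a new reading comes with each control period).
- ctrl.grab_frame(name): name is "scene" or "top"; returns a dict with "frame" (480x640x3 uint8, red, green, blue), "depth" (480x640 float32, m along the optical axis (not along the pixel's ray), 0 where there is no reading), "fovy" (degrees; the focal length in pixels is half the picture's height over the tangent of half this angle, whatever the lens; pixels are square), "cx", "cy" (the principal point, pixels), "extrinsics" (4x4, takes a point from camera to world coordinates). Camera axes: x right, y up, looking along -z (the intrinsics and any distortion apply to the point x, -y, -z); pixel columns grow to the right and rows downward; lengths in m; the calibration is good to about 2 mm. A picture is of the moment at which its call begins.
- ctrl.hand_in(): hands the job in; it is judged then, once.
Trained networks look in the newest picture that a camera, given by its name, has taken for a name from the list of things; names that differ only in an ending like _2 or _b are one class to them, and where a whole thing is asked for, a point or a joint stands for the part that bears it (a point fixed in the world has none). Each returns a list of dicts, best first, with "p" (0 to 1); they miss things now and then, are a little off and sometimes report something else, mostly with a low value. They report only what shows in the picture. A call takes as long as a camera call. They do not tell look-alikes from the thing itself.
- ctrl.recognise(camera, thing): "uv" ([column, row] in pixels, amid what is visible of it).
- ctrl.regions_of(camera, thing): "region" (480x640 bool, what is visible of it) and "uv" ([column, row] in pixels, amid what is visible of it).
- ctrl.pinpoint(camera, thing): "uv" ([column, row] in pixels: a listed point, or the origin of a listed thing).
The state is a dict: "clock": time; "q": joint angles; "joint_vel": joint speeds; "effort": joint torques, N m; "ee_pos": TCP position; "ee_rot": TCP orientation; "contact_force": force on the tool from outside, world axes, zero at the start; "moment": the same for the moment, N m; "opening": finger opening in m; "grip_force": force on a finger pad.
Only numpy, scipy, OpenCV 4.12 (cv2) and the standard library are available. Lean on these libraries where they do the work, as an engineer would, in place of code of your own. Each camera call takes 0.05 s, during which the arm holds its last target. There are 200 camera calls.

## Task

The wooden packing tray already holds one lip-gloss bottle; make it up to three by laying two of the loose bottles flat in it, one in each empty lane, straight along the lane and with their caps pointing the same way as the cap of the bottle already there. Set them down rather than dropping them. The third loose bottle stays lying on the table clear of the tray; leave the packed bottle in its place and do not disturb the wand rack, the carton or the tape roll.

Things in the scene. Friction and masses are not known exactly. Their poses are not given: they have to be found in the camera images.
- tray: fixed shallow packing tray of pale wood, 150 x 172 x 9 high; origin under its centre, x along its three lanes. Floor 4 thick; lanes 53 wide, 144 long, at y -56, 0, +56; ribs and rim 3 wide, 5 above the floor. Bottles in adjacent lanes lie 34 apart: do not open fingers wide there. A bottle centred in its lane, cap to +x, has its origin at x -23 (sizes in mm)
- lane0 (a point): centre of the floor of the lane at y -56, which already holds the packed bottle; axes as the tray's
- lane1 (a point): centre of the floor of the middle lane, empty; axes as the tray's
- lane2 (a point): centre of the floor of the lane at y +56, empty; axes as the tray's
- packed: the bottle already packed in the tray, its cap towards the tray's +x; same kind and axes as the loose ones (sizes in mm)
- packed_cap (a point): centre of the end of the packed bottle's cap
- bottle1: loose rigid lip-gloss bottle lying on its side, 112 long, 45 g: a square crimson barrel 22 x 22 x 66 and a slimmer round white cap 16 in diameter, 46 long with its neck. Origin on the long axis at the middle of the barrel (11 above what it lies on); x runs along the bottle towards the cap: the barrel's foot is at x -33, the cap's end at x +79. Grip across the barrel (sizes in mm)
- bottle1_cap (a point): centre of the end of bottle1's cap
- bottle2: loose bottle on the table, same as bottle1, same origin and axes (sizes in mm)
- bottle2_cap (a point): centre of the end of bottle2's cap
- bottle3: loose bottle on the table, same as bottle1, same origin and axes (sizes in mm)
- bottle3_cap (a point): centre of the end of bottle3's cap
- wand_rack: bystander: pale wood block 60 x 120 x 24 with ten upright white applicator wands, 98 high in all; origin under its centre (sizes in mm)
- carton: bystander: closed cardboard carton 70 x 130 x 35; origin under its centre (sizes in mm)
- tape_roll: bystander: grey roll of tape lying flat, 90 outside and 68 inside diameter, 25 high; origin under its centre (sizes in mm)
Things that resemble listed ones, but are neither listed nor needed, are in the scene too. What is shaped like the bottle1 but purple is not meant.

How it is judged:
At the end, for the whole second after the job is handed in: Each lane holds one bottle at rest, flat on the tray floor (height within 4 mm), within 18 mm of the lane's middle line and 0.16 rad of its direction, cap towards tray +x (origin at x -45 to 0 mm, cap end past +30); the third lies flat at rest on the table over 95 mm from the tray's centre (y of packed in the frame of tray between -0.074 and -0.038 m and z of packed in the frame of tray between 0.011 and 0.019 m and x of packed in the frame of tray between -0.045 and 0 m and x of packed_cap in the frame of tray above 0.03 m and angle between the x axis of packed and the x axis of tray, either way round below 0.16 rad and linear speed of packed below 0.02 m/s and ((y of bottle1 in the frame of tray between -0.018 and 0.018 m and z of bottle1 in the frame of tray between 0.011 and 0.019 m and x of bottle1 in the frame of tray between -0.045 and 0 m and x of bottle1_cap in the frame of tray above 0.03 m and angle between the x axis of bottle1 and the x axis of tray, either way round below 0.16 rad and linear speed of bottle1 below 0.02 m/s) or (y of bottle2 in the frame of tray between -0.018 and 0.018 m and z of bottle2 in the frame of tray between 0.011 and 0.019 m and x of bottle2 in the frame of tray between -0.045 and 0 m and x of bottle2_cap in the frame of tray above 0.03 m and angle between the x axis of bottle2 and the x axis of tray, either way round below 0.16 rad and linear speed of bottle2 below 0.02 m/s) or (y of bottle3 in the frame of tray between -0.018 and 0.018 m and z of bottle3 in the frame of tray between 0.011 and 0.019 m and x of bottle3 in the frame of tray between -0.045 and 0 m and x of bottle3_cap in the frame of tray above 0.03 m and angle between the x axis of bottle3 and the x axis of tray, either way round below 0.16 rad and linear speed of bottle3 below 0.02 m/s)) and ((y of bottle1 in the frame of tray between 0.038 and 0.074 m and z of bottle1 in the frame of tray between 0.011 and 0.019 m and x of bottle1 in the frame of tray between -0.045 and 0 m and x of bottle1_cap in the frame of tray above 0.03 m and angle between the x axis of bottle1 and the x axis of tray, either way round below 0.16 rad and linear speed of bottle1 below 0.02 m/s) or (y of bottle2 in the frame of tray between 0.038 and 0.074 m and z of bottle2 in the frame of tray between 0.011 and 0.019 m and x of bottle2 in the frame of tray between -0.045 and 0 m and x of bottle2_cap in the frame of tray above 0.03 m and angle between the x axis of bottle2 and the x axis of tray, either way round below 0.16 rad and linear speed of bottle2 below 0.02 m/s) or (y of bottle3 in the frame of tray between 0.038 and 0.074 m and z of bottle3 in the frame of tray between 0.011 and 0.019 m and x of bottle3 in the frame of tray between -0.045 and 0 m and x of bottle3_cap in the frame of tray above 0.03 m and angle between the x axis of bottle3 and the x axis of tray, either way round below 0.16 rad and linear speed of bottle3 below 0.02 m/s)) and ((horizontal distance between bottle1 and tray above 0.095 m and height (world z) of bottle1 below 0.014 m and linear speed of bottle1 below 0.02 m/s) or (horizontal distance between bottle2 and tray above 0.095 m and height (world z) of bottle2 below 0.014 m and linear speed of bottle2 below 0.02 m/s) or (horizontal distance between bottle3 and tray above 0.095 m and height (world z) of bottle3 below 0.014 m and linear speed of bottle3 below 0.02 m/s))); the robot touches nothing.
It fails at once if a bystander (wand rack, carton, tape roll) is shifted by more than 30 mm (distance of any of wand_rack, carton, tape_roll from where it was at the start of the episode above 0.03 m).
It fails at once if a bottle is dropped: out of the fingers with its axis more than 60 mm above the table ((height (world z) of bottle1 above 0.06 m and contact force between bottle1 and the fingers below 0.01 N) or (height (world z) of bottle2 above 0.06 m and contact force between bottle2 and the fingers below 0.01 N) or (height (world z) of bottle3 above 0.06 m and contact force between bottle3 and the fingers below 0.01 N) or (height (world z) of packed above 0.06 m and contact force between packed and the fingers below 0.01 N)).
It also fails if it takes over 48 s, if anything falls off the work surface, if the arm or the gripper's body presses on something with over 40 N, if the wrist force passes 120 N, or if a joint passes its speed limit or range.

## Working session

There is one attempt and no reset: what is moved stays moved. The work goes in short steps, Python scripts to look and compute and a shell command to move; the robot and the scene stay as the last step left them, time stands still between calls to the robot, and variables do not carry over. Pictures are saved under pics/ and viewed, at most 10 in all, crops included, and the job is handed in when it is done.

```bash
mkdir -p pics
cat > h.py <<'E'
import numpy as np, cv2
from cell import ctrl
def px2w(f,uv,z=None):
    H,W=f["depth"].shape; fl=H/2/np.tan(np.radians(f["fovy"])/2)
    u,v=uv; d=np.array([(u-f["cx"])/fl,-(v-f["cy"])/fl,-1.0])
    E=np.array(f["extrinsics"]); o=E[:3,3]; r=E[:3,:3]@d
    if z is None: s=f["depth"][int(round(v)),int(round(u))]
    else: s=(z-o[2])/r[2]
    return o+s*r
E
python3 - <<'E'
from h import *
for c in("top","scene"):
    f=ctrl.grab_frame(c); cv2.imwrite(f"pics/{c}0.png",f["frame"][:,:,::-1])
    print(c,f["fovy"],f["cx"],f["cy"],np.round(f["extrinsics"],3).tolist(), [k for k in f])
    for t,z in(("bottle1",.011),("bottle1_cap",.011),("tray",0),("lane0",.004),("lane1",.004),("lane2",.004),("packed",.015),("packed_cap",.015),("wand_rack",0),("carton",0),("tape_roll",0)):
        for d in ctrl.pinpoint(c,t): print(t,round(d["p"],2),np.round(d["uv"]),np.round(px2w(f,d["uv"],z)[:2],3))
E
```

```text
top 57.28204855323253 319.69153309090353 236.51542303730272 [[0.022, 0.997, -0.075, 0.494], [-1.0, 0.021, -0.006, -0.081], [-0.004, 0.075, 0.997, 1.021], [0.0, 0.0, 0.0, 1.0]] ['frame', 'depth', 'fovy', 'cx', 'cy', 'extrinsics']
bottle1 0.97 [332. 281.] [ 0.468 -0.106]
bottle1 0.96 [336. 217.] [ 0.615 -0.113]
bottle1 0.82 [307. 327.] [ 0.364 -0.051]
bottle1 0.81 [395. 316.] [ 0.393 -0.251]
bottle1 0.73 [421. 256.] [ 0.529 -0.308]
bottle1 0.2 [380. 152.] [ 0.77  -0.213]
bottle1_cap 0.95 [303. 289.] [ 0.448 -0.04 ]
bottle1_cap 0.74 [381. 284.] [ 0.464 -0.218]
bottle1_cap 0.55 [273. 341.] [0.331 0.025]
tray 0.68 [218. 240.] [0.558 0.161]
tray 0.63 [222. 240.] [0.557 0.152]
lane0 0.92 [220. 241.] [0.554 0.155]
lane0 0.86 [240. 248.] [0.538 0.109]
lane0 0.69 [199. 236.] [0.566 0.206]
lane1 0.92 [220. 241.] [0.554 0.155]
lane1 0.86 [240. 248.] [0.538 0.109]
lane1 0.69 [199. 236.] [0.566 0.206]
lane2 0.92 [220. 241.] [0.554 0.155]
lane2 0.86 [240. 248.] [0.538 0.109]
lane2 0.69 [199. 236.] [0.566 0.206]
packed 0.61 [197. 221.] [0.599 0.209]
packed_cap 0.68 [183. 257.] [0.515 0.236]
packed_c
[... 723 characters left out ...]
ottle1_cap 0.56 [324. 182.] [0.333 0.028]
tray 0.62 [416. 220.] [0.552 0.157]
lane0 0.91 [439. 217.] [0.571 0.208]
lane0 0.73 [394. 221.] [0.535 0.104]
lane0 0.27 [227. 275.] [ 0.516 -0.302]
lane1 0.91 [439. 217.] [0.571 0.208]
lane1 0.73 [394. 221.] [0.535 0.104]
lane1 0.27 [227. 275.] [ 0.516 -0.302]
lane2 0.91 [439. 217.] [0.571 0.208]
lane2 0.73 [394. 221.] [0.535 0.104]
lane2 0.27 [227. 275.] [ 0.516 -0.302]
packed 0.56 [446. 219.] [0.594 0.209]
packed_cap 0.9 [433. 199.] [0.521 0.227]
packed_cap 0.2 [447. 218.] [0.592 0.212]
wand_rack 0.74 [450. 297.] [0.778 0.075]
carton 0.77 [323. 353.] [ 0.775 -0.215]
carton 0.72 [292. 267.] [ 0.553 -0.171]
tape_roll 0.63 [145. 253.] [ 0.368 -0.435]
```

View pics/top0.png

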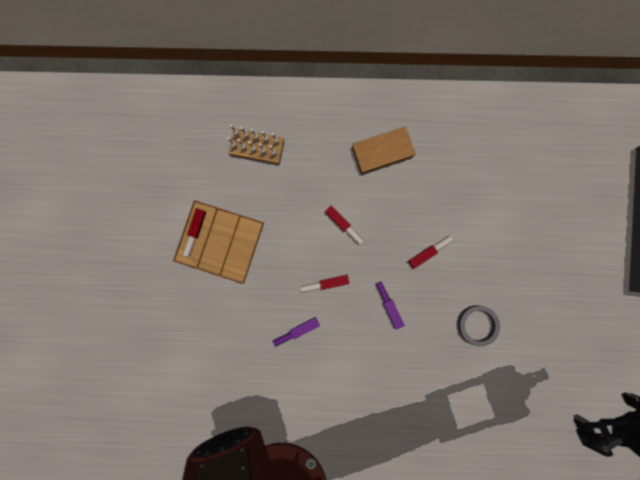

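View pics/scene0.png

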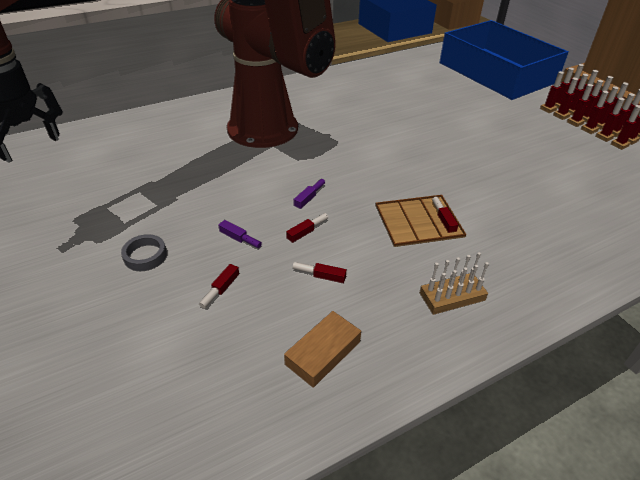

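Crimson bottles in the top view are at (335,281), (338,219) and (423,256). The purple look-alikes are at (392,312) and (302,329), and the packed bottle is at (195,225) with its cap down-image. I choose the crimson ones at (335,281), call it A, and (338,219), call it B. The third, at (423,256), stays where it is.

```bash
cat >> h.py <<'E'
def bottles(f):
    "crimson barrels: centre, yaw towards the white cap, mean height, pixel"
    hsv=cv2.cvtColor(f["frame"],cv2.COLOR_RGB2HSV); h,s,v=cv2.split(hsv)
    m=(((h>172)|(h<5))&(s>180)&(v>70)).astype(np.uint8)
    n,l,st,c=cv2.connectedComponentsWithStats(m); out=[]
    for i in range(1,n):
        if not 60<st[i,4]<600: continue
        vv,uu=np.nonzero(l==i)
        P=np.array([px2w(f,(a,b)) for a,b in zip(uu,vv)]); z=np.median(P[:,2])
        P=np.array([px2w(f,(a,b),z) for a,b in zip(uu,vv)])
        (cx,cy),(w,hh),_=r=cv2.minAreaRect((P[:,:2]*1000).astype(np.float32))
        if max(w,hh)>90 or max(w,hh)<45: continue
        B=cv2.boxPoints(r); e=B[1]-B[0] if np.linalg.norm(B[1]-B[0])>np.linalg.norm(B[2]-B[1]) else B[2]-B[1]
        e/=np.linalg.norm(e)
        br=[]
        for sg in(1,-1):
            q=np.array([*(np.array([cx,cy])+sg*e*58)/1000,z-.003]); E=np.array(f["extrinsics"])
            k=E[:3,:3].T@(q-E[:3,3]); fl=240/np.tan(np.radians(f["fovy"])/2)
            u,w_=f["cx"]+fl*k[0]/-k[2],f["cy"]-fl*k[1]/-k[2]
            br.append(int(f["frame"][int(w_)-1:int(w_)+2,int(u)-1:int(u)+2].min(2).max()))
        if br[1]>br[0]: e=-e
        out.append((np.round([cx,cy],1),np.round([w,hh]),round(float(np.arctan2(e[1],e[0])),3),round(float(z),3),br,np.round(c[i])))
    return out
E
python3 - <<'E'
from h import *
f=ctrl.grab_frame("top")
for b in bottles(f): print(*b)
r=ctrl.regions_of("top","tray"); print([(x["p"],x["region"].sum()) for x in r])
m=r[0]["region"]; vv,uu=np.nonzero(m)
P=np.array([px2w(f,(a,b),.009) for a,b in zip(uu,vv)])
R=cv2.minAreaRect((P[:,:2]*1000).astype(np.float32)); print(R, np.round(cv2.boxPoints(R)).tolist())
o=ctrl.get_obs(); print(o["clock"],o["ee_pos"],o["ee_rot"],o["opening"])
s=cv2.resize(f["frame"][190:350,165:480,::-1],None,fx=2.5,fy=2.5,interpolation=cv2.INTER_CUBIC); cv2.imwrite("pics/crop.png",s)
E
```

```text
[ 611.5 -114.6] [60. 16.] -2.339 0.021 [127, 163] [337. 218.]
[594.8 208. ] [20. 61.] 2.862 0.025 [132, 158] [196. 222.]
[ 528.  -309.5] [18. 63.] -0.967 0.022 [161, 126] [423. 257.]
[ 466.5 -110.3] [18. 60.] 1.81 0.022 [130, 163] [334. 282.]
[(0.59, np.int64(4508)), (0.25, np.int64(476))]
((554.6520385742188, 158.98374938964844), (177.15945434570312, 153.1065673828125), 73.53323364257812) [[456.0, 96.0], [603.0, 52.0], [653.0, 222.0], [506.0, 266.0]]
1.3 [ 0.2661113  -0.56550653  0.20680175] [-3.14154394e+00 -2.36929844e-06  4.39818377e-01] 0.08538713314779564
```

View pics/crop.png

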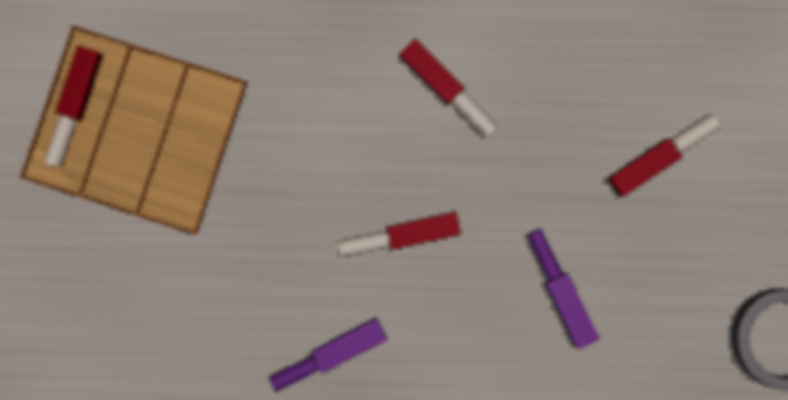

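The crop shows A (425,230) and B (430,70) are crimson with white caps. The purple ones at (325,345) and (565,285) are excluded, and the packed bottle's cap points down-left. Next I move above A.

```bash
python3 -m handwheel '[[9.1,20.7,-4,0,0,0.0623],[9.1,20.7,-4,0,0,0.0623],[9.1,20.7,-4,0,0,0.0623],[9.1,20.7,-4,0,0,0.0623],[9.1,20.7,-4,0,0,0.0623],[9.1,20.7,-4,0,0,0.0623],[9.1,20.7,-4,0,0,0.0623],[9.1,20.7,-4,0,0,0.0623],[9.1,20.7,-4,0,0,0.0623],[9.1,20.7,-4,0,0,0.0623],[9.1,20.7,-4,0,0,0.0623]]' 0.3 30
python3 -m handwheel '[[9.1,20.7,-4,0,0,0.0623],[9.1,20.7,-4,0,0,0.0623],[9.1,20.7,-4,0,0,0.0623],[9.1,20.7,-4,0,0,0.0623],[9.1,20.7,-4,0,0,0.0623],[9.1,20.7,-4,0,0,0.0623],[9.1,20.7,-4,0,0,0.0623],[9.1,20.7,-4,0,0,0.0623],[9.1,20.7,-4,0,0,0.0623],[9.1,20.7,-4,0,0,0.0623],[9.1,20.7,-4,0,0,0.0623],[0,0,0,0,0,0]]'
```

```text
clock: 2.22
ee_pos: [0.3666, -0.3369, 0.1628]
ee_rot: [3.141, 0.0, 1.128]
contact_force: [-0.0, -0.6, 0.9]
opening: 0.0552
grip_force: 0.0
clock: 3.22
ee_pos: [0.4668, -0.107, 0.1182]
ee_rot: [3.141, -0.002, 1.815]
contact_force: [-0.2, -0.2, -0.7]
opening: 0.0558
grip_force: 0.0
```

```bash
python3 -m handwheel '[[0,-2,-15,0,0,0],[0,0,-15,0,0,0],[0,0,-15,0,0,0],[0,0,-15,0,0,0],[0,0,-15,0,0,0],[0,0,-12,0,0,0],[0,0,-10,0,0,0],[0,0,-8,0,0,0],[0,0,-6,0,0,0],[0,0,0,0,0,0]]'
python3 -m handwheel '[[0,0,0,0,0,0],[0,0,0,0,0,0],[0,0,0,0,0,0],[0,0,0,0,0,0],[0,0,0,0,0,0],[0,0,0,0,0,0]]' -1 30
```

```text
clock: 4.05
ee_pos: [0.4654, -0.112, 0.0067]
ee_rot: [-3.14, -0.001, 1.81]
contact_force: [-0.3, -0.2, 0.3]
opening: 0.0556
grip_force: 0.0
clock: 4.55
ee_pos: [0.4666, -0.1122, 0.0082]
ee_rot: [3.141, 0.0, 1.81]
contact_force: [-0.0, 0.7, -0.3]
opening: -0.0
grip_force: 0.0
```

The grip closed empty, so I take another look.

```bash
python3 -m handwheel '[[0,0,20,0,0,0],[0,0,40,0,0,0],[0,0,40,0,0,0],[-30,25,10,0,0,0],[-35,25,0,0,0,0],[-35,25,0,0,0,0]]' 0.3
python3 - <<'E'
from h import *
f=ctrl.grab_frame("top"); g=ctrl.grab_frame("scene")
for b in bottles(f): print(*b)
for d in ctrl.pinpoint("scene","bottle1"): print(round(d["p"],2),np.round(px2w(g,d["uv"],.011),3))
o=ctrl.get_obs();print(o["ee_pos"],o["opening"])
a=cv2.resize(f["frame"][200:350,200:400,::-1],None,fx=2,fy=2);b=cv2.resize(g["frame"][150:300,200:400,::-1],None,fx=2,fy=2)
cv2.imwrite("pics/miss.png",np.hstack([a,b]))
E
```

```text
clock: 5.05
ee_pos: [0.3691, -0.0386, 0.1197]
ee_rot: [3.138, 0.002, 1.809]
contact_force: [-0.7, -0.1, 0.9]
opening: 0.0556
grip_force: 0.0
[ 611.5 -114.6] [60. 16.] -2.339 0.021 [134, 169] [337. 218.]
[594.8 208.1] [20. 61.] 2.861 0.025 [139, 165] [196. 222.]
[ 528.  -309.5] [18. 63.] -0.967 0.022 [168, 132] [423. 257.]
[ 466.5 -110.3] [18. 60.] 1.81 0.021 [135, 169] [334. 282.]
0.83 [ 0.396 -0.245  0.011]
0.81 [ 0.46  -0.099  0.011]
0.74 [ 0.56  -0.179  0.011]
0.64 [ 0.522 -0.3    0.011]
0.61 [ 0.618 -0.113  0.011]
0.43 [0.783 0.07  0.011]
[ 0.36471986 -0.03677935  0.11622046] 0.055244818959535265
```

View pics/miss.png

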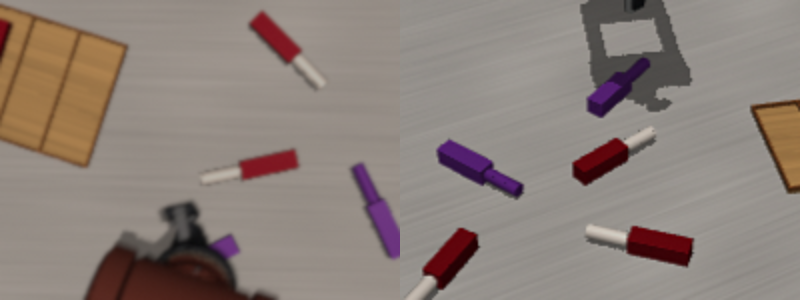

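Run:
```python
from h import *
o=ctrl.get_obs();print(o["ee_pos"],o["ee_rot"],o["q"])
for c in("top","scene"):
    f=ctrl.grab_frame(c); P=[]
    for v in range(0,480):
        for u in range(0,640):
            d=f["depth"][v,u]
            if d>0: P.append((*px2w(f,(u,v)),u,v))
    P=np.array(P); m=(abs(P[:,0]-.365)<.12)&(abs(P[:,1]+.037)<.12)&(P[:,2]>.06)
    Q=P[m]
    for lo in np.arange(.06,.26,.02):
        k=Q[(Q[:,2]>=lo)&(Q[:,2]<lo+.02)]
        if len(k): print(c,round(lo,2),len(k),np.round(k[:,:3].min(0),3),np.round(k[:,:3].max(0),3),np.round(k[:,3:].mean(0)))
f=ctrl.grab_frame("top");a=cv2.resize(f["frame"][260:400,230:370,::-1],None,fx=4,fy=4)
cv2.imwrite("pics/grip.png",a)
```

```text
[ 0.36471986 -0.03677935  0.11622046] [-3.13943058e+00 -1.34989698e-03  1.81242601e+00] [-2.92698119e-01 -2.70258608e-01  2.26873752e+00  6.66017218e-05
  1.14566190e+00 -5.34356805e-01]
top 0.14 1 [ 0.396 -0.041  0.15 ] [ 0.396 -0.041  0.15 ] [300. 319.]
top 0.16 2 [ 0.407 -0.035  0.163] [ 0.407 -0.034  0.178] [296. 314.]
top 0.18 37 [ 0.401 -0.041  0.191] [ 0.425 -0.017  0.199] [295. 315.]
top 0.2 32 [ 0.392 -0.048  0.2  ] [ 0.429 -0.015  0.22 ] [297. 318.]
top 0.22 26 [ 0.396 -0.047  0.224] [ 0.432 -0.015  0.24 ] [291. 313.]
top 0.24 191 [ 0.399 -0.04   0.24 ] [ 0.434 -0.01   0.259] [289. 312.]
scene 0.14 93 [ 0.335 -0.059  0.145] [ 0.412 -0.021  0.16 ] [307. 148.]
scene 0.16 156 [ 0.327 -0.058  0.16 ] [ 0.413 -0.02   0.18 ] [308. 142.]
scene 0.18 193 [ 0.313 -0.065  0.18 ] [ 0.431 -0.012  0.2  ] [305. 133.]
scene 0.2 295 [ 0.304 -0.065  0.2  ] [ 0.433 -0.011  0.22 ] [309. 128.]
scene 0.22 354 [ 0.306 -0.065  0.22 ] [ 0.439 -0.01   0.24 ] [307. 120.]
scene 0.24 369 [ 0.306 -0.066  0.24 ] [ 0.438 -0.011  0.26 ] [311. 114.]
```

View pics/grip.png

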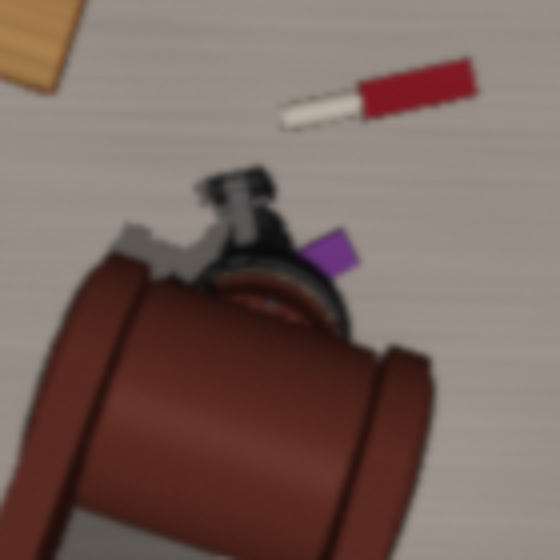

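The depth shows the fingertips at about z 0.145, while the reported TCP is 0.116. So the reported height reads low. I'll measure it with the fingers shut.

```bash
python3 -m handwheel '[[30,0,0,0,0,0],[30,0,0,0,0,0],[20,0,0,0,0,0],[0,0,0,0,0,0],[0,0,0,0,0,0],[0,0,0,0,0,0]]' -1
cat >> h.py <<'E'
def tips():
    o=ctrl.get_obs(); p=np.array(o["ee_pos"]); print("tcp",np.round(p,4),np.round(o["ee_rot"],3),round(o["opening"],4))
    for c in("scene","top"):
        f=ctrl.grab_frame(c); v,u=np.nonzero(f["depth"]>0); fl=240/np.tan(np.radians(f["fovy"])/2)
        d=f["depth"][v,u]; K=np.c_[(u-f["cx"])/fl*d,-(v-f["cy"])/fl*d,-d]; E=np.array(f["extrinsics"])
        P=K@E[:3,:3].T+E[:3,3]; Q=P[(abs(P[:,:2]-p[:2])<.07).all(1)&(P[:,2]>.05)]
        if len(Q)==0: continue
        z0=np.sort(Q[:,2])[min(3,len(Q)-1)]
        for a in(0,.01,.02,.03):
            k=Q[(Q[:,2]>=z0+a)&(Q[:,2]<z0+a+.01)]
            if len(k): print(c,round(z0+a,3),len(k),np.round(k.min(0),3),np.round(k.max(0),3))
E
python3 - <<'E'
from h import *
tips()
E
```

```text
clock: 5.85
ee_pos: [0.4485, -0.0391, 0.1174]
ee_rot: [-3.14, -0.001, 1.81]
contact_force: [0.1, -0.0, 0.3]
opening: 0.0001
grip_force: 0.0
tcp [ 0.4485 -0.0391  0.1174] [-3.14e+00 -1.00e-03  1.81e+00] 0.0001
scene 0.143 36 [ 0.438 -0.052  0.143] [ 0.465 -0.03   0.153]
scene 0.153 48 [ 0.441 -0.051  0.153] [ 0.465 -0.03   0.163]
scene 0.163 53 [ 0.437 -0.051  0.163] [ 0.467 -0.028  0.173]
scene 0.173 36 [ 0.435 -0.054  0.173] [ 0.467 -0.038  0.182]
top 0.217 14 [ 0.487 -0.042  0.217] [ 0.499 -0.021  0.226]
top 0.227 105 [ 0.488 -0.041  0.227] [ 0.51  -0.014  0.237]
top 0.237 38 [ 0.487 -0.034  0.237] [ 0.502 -0.016  0.246]
top 0.247 19 [ 0.487 -0.042  0.247] [ 0.49  -0.024  0.257]
```

```bash
python3 -m handwheel '[[6,-24,0,0,0,0],[6,-24,0,0,0,0],[5,-22,0,0,0,0],[0,0,-20,0,0,0],[0,0,-20,0,0,0],[0,0,-20,0,0,0],[0,0,-20,0,0,0],[0,0,-14,0,0,0],[0,0,-10,0,0,0],[0,0,-8,0,0,0],[0,0,-5,0,0,0],[0,0,0,0,0,0]]' 0.3
python3 -m handwheel '[[0,0,-5,0,0,0],[0,0,-5,0,0,0],[0,0,-4,0,0,0],[0,0,-3,0,0,0],[0,0,0,0,0,0]]'
python3 -m handwheel '[[0,0,0,0,0,0],[0,0,0,0,0,0],[0,0,0,0,0,0],[0,0,0,0,0,0],[0,0,0,0,0,0]]' -1 30
```

```text
clock: 6.95
ee_pos: [0.4649, -0.1085, 0.0002]
ee_rot: [-3.141, -0.001, 1.81]
contact_force: [-0.1, 0.6, 0.2]
opening: 0.0557
grip_force: 0.0
clock: 7.37
ee_pos: [0.465, -0.1085, -0.0168]
ee_rot: [-3.141, -0.001, 1.81]
contact_force: [0.2, 0.3, -0.3]
opening: 0.0554
grip_force: 0.0
clock: 7.78
ee_pos: [0.4659, -0.1089, -0.0159]
ee_rot: [3.141, 0.0, 1.81]
contact_force: [0.1, 0.1, 0.8]
opening: 0.0212
grip_force: 29.8
```

A is gripped. Next I lift it and carry it to lane1.

```bash
python3 -m handwheel '[[0,0,10,0,0,0],[0,0,20,0,0,0],[0,0,20,0,0,0],[0,0,0,0,0,0]]'
python3 -m handwheel '[[9.2,21.8,0,0,0,0.087],[9.2,21.8,0,0,0,0.087],[9.2,21.8,0,0,0,0.087],[9.2,21.8,0,0,0,0.087],[9.2,21.8,0,0,0,0.087],[9.2,21.8,0,0,0,0.087],[9.2,21.8,0,0,0,0.087],[9.2,21.8,0,0,0,0.087],[9.2,21.8,0,0,0,0.087],[9.2,21.8,0,0,0,0.087],[9.2,21.8,0,0,0,0.087],[9.2,21.8,0,0,0,0.087]]'
python3 -m handwheel '[[0,0,0,0,0,0],[0,0,0,0,0,0]]'
python3 - <<'E'
from h import *
f=ctrl.grab_frame("top"); g=ctrl.grab_frame("scene")
for b in bottles(f): print(*b)
cv2.imwrite("pics/carry.png",np.hstack([cv2.resize(x,None,fx=2.5,fy=2.5) for x in(f["frame"][170:300,160:310,::-1],g["frame"][130:260,350:500,::-1])]))
E
```

```text
clock: 8.12
ee_pos: [0.4689, -0.1099, 0.038]
ee_rot: [3.135, 0.005, 1.811]
contact_force: [1.0, -0.5, 1.0]
opening: 0.0212
grip_force: 29.6
clock: 9.12
ee_pos: [0.5757, 0.154, 0.0334]
ee_rot: [-3.141, -0.001, 2.859]
contact_force: [0.2, 0.5, 0.6]
opening: 0.0211
grip_force: 29.6
clock: 9.28
ee_pos: [0.5758, 0.1538, 0.0335]
ee_rot: [-3.141, -0.0, 2.856]
contact_force: [-0.6, -0.1, -1.1]
opening: 0.0214
grip_force: 29.6
[ 611.5 -114.6] [60. 16.] -2.339 0.021 [150, 190] [337. 218.]
[ 528.  -309.6] [18. 63.] -0.967 0.022 [189, 148] [423. 257.]
```

View pics/carry.png

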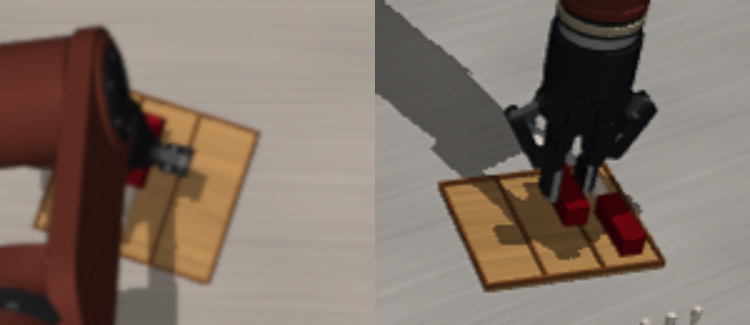

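The bottle is held above lane1, beside the packed one. Next I lower it and release narrowly.

```bash
python3 -m handwheel '[[0,0,-10,0,0,0],[0,0,-10,0,0,0],[0,0,-8,0,0,0],[0,0,-6,0,0,0],[0,0,-4,0,0,0],[0,0,-3,0,0,0],[0,0,-2,0,0,0],[0,0,-2,0,0,0],[0,0,0,0,0,0]]'
```

```text
clock: 10.13
ee_pos: [0.5759, 0.153, -0.0114]
ee_rot: [-3.142, -0.0, 2.854]
contact_force: [-0.7, 0.1, -0.6]
opening: 0.021
grip_force: 29.6
```

```bash
python3 -m handwheel '[[0,0,-1,0,0,0],[0,0,0,0,0,0],[0,0,0,0,0,0]]'
python3 -m handwheel '[[0,0,0,0,0,0],[0,0,0,0,0,0],[0,0,0,0,0,0],[0,0,8,0,0,0],[0,0,20,0,0,0],[0,0,30,0,0,0],[0,0,30,0,0,0],[0,0,0,0,0,0]]' -0.15
```

```text
clock: 10.38
ee_pos: [0.5763, 0.153, -0.0118]
ee_rot: [3.141, 0.001, 2.854]
contact_force: [-0.4, 0.3, 0.0]
opening: 0.0209
grip_force: 29.7
clock: 11.05
ee_pos: [0.5816, 0.1538, 0.0837]
ee_rot: [3.136, 0.012, 2.854]
contact_force: [1.7, 0.3, 0.6]
opening: 0.0363
grip_force: 0.0
```

```bash
python3 -m handwheel '[[2,-15,0,0,0,-0.114],[2,-15,0,0,0,-0.114],[2,-15,0,0,0,-0.114],[2,-15,0,0,0,-0.114],[2,-15,0,0,0,-0.114],[2,-15,0,0,0,-0.114],[2,-15,0,0,0,-0.114],[2,-15,0,0,0,-0.114],[2,-15,0,0,0,-0.114]]' 0.3
python3 -m handwheel '[[2,-15,0,0,0,-0.114],[2,-15,0,0,0,-0.114],[2,-15,0,0,0,-0.114],[2,-15,0,0,0,-0.114],[2,-15,0,0,0,-0.114],[2,-15,0,0,0,-0.114],[2,-15,0,0,0,-0.114],[2,-15,0,0,0,-0.114],[2,-15,0,0,0,-0.114],[0,0,0,0,0,0]]'
python3 - <<'E'
from h import *
f=ctrl.grab_frame("top")
for b in bottles(f): print(*b)
E
```

```text
clock: 11.8
ee_pos: [0.594, 0.0171, 0.0762]
ee_rot: [3.141, 0.0, 1.823]
contact_force: [0.0, 0.5, 0.5]
opening: 0.0554
grip_force: 0.0
clock: 12.63
ee_pos: [0.6125, -0.1198, 0.0764]
ee_rot: [3.139, 0.0, 0.798]
contact_force: [0.8, 0.4, 0.3]
opening: 0.0559
grip_force: 0.0
[594.7 207.7] [20. 61.] 2.861 0.025 [155, 185] [196. 223.]
[576.3 149.5] [22. 62.] 2.857 0.025 [151, 186] [221. 231.]
[ 528.  -309.6] [18. 63.] -0.967 0.022 [187, 148] [423. 257.]
```

A lies in lane1, parallel to the packed bottle (yaw 2.857 against 2.861). Next is B.

```bash
python3 -m handwheel '[[0,6,-15,0,0,0],[0,0,-15,0,0,0],[0,0,-15,0,0,0],[0,0,-15,0,0,0],[0,0,-10,0,0,0],[0,0,-8,0,0,0],[0,0,-6,0,0,0],[0,0,-5,0,0,0],[0,0,-4,0,0,0],[0,0,0,0,0,0]]'
python3 -m handwheel '[[0,0,0,0,0,0],[0,0,0,0,0,0],[0,0,0,0,0,0],[0,0,0,0,0,0],[0,0,0,0,0,0]]' -1 30
```

```text
clock: 13.52
ee_pos: [0.6116, -0.1109, -0.0177]
ee_rot: [-3.141, 0.0, 0.803]
contact_force: [-0.1, -0.4, 0.1]
opening: 0.056
grip_force: 0.0
clock: 13.93
ee_pos: [0.6128, -0.1114, -0.0163]
ee_rot: [3.14, -0.001, 0.802]
contact_force: [0.2, -0.9, 2.4]
opening: 0.0209
grip_force: 29.9
```

```bash
python3 -m handwheel '[[0,0,10,0,0,0],[0,0,20,0,0,0],[0,0,20,0,0,0],[0,0,0,0,0,0]]'
python3 -m handwheel '[[-4.2,17.6,0,0,0,-0.0907],[-4.2,17.6,0,0,0,-0.0907],[-4.2,17.6,0,0,0,-0.0907],[-4.2,17.6,0,0,0,-0.0907],[-4.2,17.6,0,0,0,-0.0907],[-4.2,17.6,0,0,0,-0.0907],[-4.2,17.6,0,0,0,-0.0907],[-4.2,17.6,0,0,0,-0.0907],[-4.2,17.6,0,0,0,-0.0907],[-4.2,17.6,0,0,0,-0.0907],[-4.2,17.6,0,0,0,-0.0907],[-4.2,17.6,0,0,0,-0.0907]]'
python3 -m handwheel '[[0,0,0,0,0,0],[0,0,0,0,0,0]]'
```

```text
clock: 14.27
ee_pos: [0.6155, -0.1121, 0.0377]
ee_rot: [3.134, -0.004, 0.802]
contact_force: [1.6, -0.3, -0.1]
opening: 0.0212
grip_force: 29.6
clock: 15.27
ee_pos: [0.5606, 0.1009, 0.0321]
ee_rot: [3.141, 0.001, -0.291]
contact_force: [1.1, 1.1, -0.7]
opening: 0.021
grip_force: 29.6
clock: 15.43
ee_pos: [0.5607, 0.1007, 0.0321]
ee_rot: [3.141, 0.001, -0.283]
contact_force: [0.4, 0.1, -0.0]
opening: 0.0213
grip_force: 29.6
```

Position and yaw are right for lane2, so I lower, release and retreat.

```bash
python3 -m handwheel '[[0,0,-10,0,0,0],[0,0,-10,0,0,0],[0,0,-8,0,0,0],[0,0,-6,0,0,0],[0,0,-4,0,0,0],[0,0,-3,0,0,0],[0,0,-2,0,0,0],[0,0,-1,0,0,0],[0,0,0,0,0,0],[0,0,0,0,0,0]]'
python3 -m handwheel '[[0,0,0,0,0,0],[0,0,0,0,0,0],[0,0,0,0,0,0],[0,0,8,0,0,0],[0,0,20,0,0,0],[0,0,30,0,0,0],[0,0,30,0,0,0],[0,0,30,0,0,0],[0,0,0,0,0,0]]' -0.15
python3 -m handwheel '[[0,-20,0,0,0,0],[0,-25,0,0,0,0],[0,-25,0,0,0,0],[0,-25,0,0,0,0],[0,-25,0,0,0,0],[0,-25,0,0,0,0],[0,-25,0,0,0,0],[0,-25,0,0,0,0],[0,-25,0,0,0,0],[0,-15,0,0,0,0],[0,0,0,0,0,0]]'
python3 - <<'E'
from h import *
f=ctrl.grab_frame("top"); g=ctrl.grab_frame("scene")
for b in bottles(f): print(*b)
cv2.imwrite("pics/end.png",np.hstack([cv2.resize(x,None,fx=2.5,fy=2.5) for x in(f["frame"][170:300,160:310,::-1],g["frame"][130:260,350:500,::-1])]))
E
```

```text
clock: 16.27
ee_pos: [0.5619, 0.1002, -0.0109]
ee_rot: [-3.141, -0.001, -0.286]
contact_force: [0.4, 0.1, -0.2]
opening: 0.0215
grip_force: 29.6
clock: 17.02
ee_pos: [0.5674, 0.1006, 0.1152]
ee_rot: [-3.137, -0.013, -0.286]
contact_force: [1.4, 0.5, -0.4]
opening: 0.0362
grip_force: 0.0
clock: 17.93
ee_pos: [0.5618, -0.1378, 0.1073]
ee_rot: [3.141, -0.001, -0.289]
contact_force: [0.2, -0.1, -0.4]
opening: 0.0361
grip_force: 0.0
[594.7 207.7] [20. 61.] 2.861 0.025 [152, 181] [196. 223.]
[576.3 149.5] [22. 62.] 2.857 0.025 [148, 182] [221. 231.]
[560.8  97.2] [21. 62.] 2.854 0.025 [149, 183] [244. 238.]
[ 528.  -309.5] [18. 63.] -0.967 0.022 [184, 143] [423. 257.]
```

View pics/end.png

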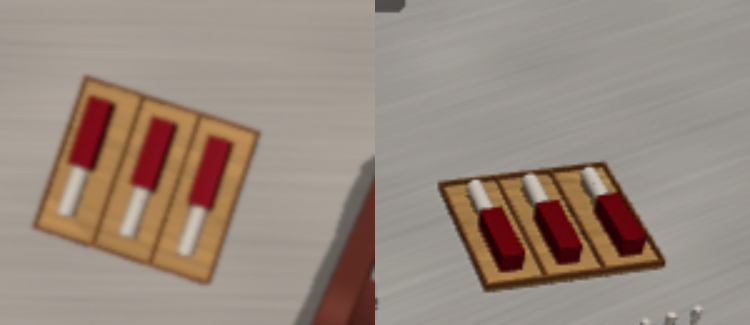

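The picture shows all three bottles in their lanes, at crop pixels (85,155), (148,175) and (205,195). They lie flat and parallel, with their caps the same way.

```bash
python3 -c "
from cell import ctrl
print(ctrl.hand_in())"
```

```text
the job is handed in; nothing more can be done
None
```

Two loose bottles now lie flat in the empty lanes, with their caps the same way as the packed one; the third is still on the table clear of the tray, and the job is handed in (no verdict was returned).

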